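# Dispense three bearing balls into the spindle bowl

## Robot

A 6-joint arm with a two-finger parallel gripper is mounted at the origin on the work surface. World frame = base frame: x ahead of the robot, y to its left, z up, the work surface at z = 0. Lengths are in m, angles in rad, forces in N, time in s.
With the tool pointing down it reaches from about 0.35 to 0.975 m from the base axis. Payload 4.9 kg.
Tool frame: the origin (TCP) lies on the mounting face of the last link; the fingertips stand 173 mm ahead of it and the grasp point (between the pads) lies 155 mm ahead of it; z points along the fingers, y is the direction in which the jaws open and shut (so a half turn about z gives the same grasp; the last joint's range is limited). The gripper opens to 85 mm and grips with 20 to 120 N. Pads are 22 mm wide; open, the fingers measure 114 mm over their backs; the gripper's body (76 mm by 85 mm) begins 54 mm behind the grasp point. The pads swing forward as they close: fully open they stand 13 mm farther back than shut.
Start: joints at [-1.3, 0.053, 1.613, -0, 1.476, -0.119], TCP at [0.237, -0.578, 0.405] pointing down, gripper open.
Joint ranges: [-3.01, 3.01], [-1.01, 2.22], [0.06, 2.58], [-1.02, 4.17], [0.09, 2.62], [-3.14, 3.14]. Speed limits (rad/s): [2.57, 2.57, 3.14, 3.14, 3.14, 3.14].

## Interface

Orientations are given as a unit quaternion [w, x, y, z].
In Python, from plant import manip gives the robot as it stands.
- The arm moves only by the tool play_rows, never from a script. Its argument "increments" is a list of rows, each an object with "offset": the shift along the tool's x, y, z in mm, a list of three; "twist": the turn about the tool's z in rad; "grip": the opening, from 0 (shut) to 1 (fully open). In form: [{"offset": [dx, dy, dz], "twist": twist, "grip": grip}, ...]. A call has 1 to 5 rows; each row is the pose to reach, as a shift and turn from the pose commanded when the call began, along the tool's axes at that moment; what a row does not reach only later rows make up. A row lasts 1/12 s, in which the tool goes at most 41.7 mm and 7.16 degrees, less where a joint would pass 70% of its speed; a pose out of reach is approached as far as the arm can. A call with a gripper value outside its range is refused whole. The fingers move at their own pace and stop on an object; the grip force is fixed at half the most. Time passes only in rows, so rows that repeat a pose let the fingers close. It gives the time, the measured TCP pose, the force and the opening at its end, in the units of the state.
- manip.state(): the state, without advancing time (a new reading comes with each control period).
- manip.grab_frame(name): name is "scene" or "top"; returns the picture (384x512x3 uint8, blue, green, red); there is no depth.
- manip.get_calibration(name): a dict with "fx", "fy", "cx", "cy" (pixels), "T" (4x4, takes a point from camera to world coordinates). Camera axes: x right, y down, z forward; pixel columns grow to the right and rows downward; lengths in m; the calibration is good to about 2 mm. A picture is of the moment at which its call begins. get_calibration takes no time and is no camera call.
- manip.job_done(): hands the job in, once; it reports no verdict.
Trained networks look in the newest picture that a camera, given by its name, has taken for a name from the list of things; names that differ only in an ending like _2 or _b are one class to them, and where a whole thing is asked for, a point or a joint stands for the part that bears it (a point fixed in the world has none). Each returns a list of dicts, best first, with "p" (0 to 1); they miss things now and then, are a little off and sometimes report something else, mostly with a low value. They report only what shows in the picture. A call takes as long as a camera call. They do not tell look-alikes from the thing itself.
- manip.boxes_of(query, camera): "xyz" ([x, y, z] in m, in the coordinates of the camera as it stood for that picture, good to about 4 mm: the middle of the surface that is visible of it).
- manip.tip_of(query, camera): "xyz" ([x, y, z] in m, in the coordinates of the camera as it stood for that picture, good to about 4 mm: a listed point, or the origin of a listed thing).
The state is a dict: "time": time; "joint_pos": joint angles; "joint_vel": joint speeds; "joint_efforts": joint torques, N m; "tool_pos": TCP position; "tool_rot": TCP orientation; "contact_force": force on the tool from outside, world axes, zero at the start; "ft_torque": the same for the moment, N m; "gripper_width": opening from 0.0 (shut) to 1.0 (fully open).
Only numpy, scipy, OpenCV 4.12 (cv2) and the standard library are available. Lean on these libraries where they do the work, as an engineer would, in place of code of your own. Each camera call takes 0.05 s, during which the arm holds its last target. There are 200 camera calls.

## Task

Slide the steel bowl by its centre sleeve over the spindle under the ball dispenser's spout, until it sits fully down and level on the base plate. Then turn the dispenser's paddle knob exactly three clicks clockwise, so that three balls, no more, lie in the bowl, and let go with the knob resting in its third click. Leave the jar, the brush and the piece of angle iron where they are.

Things in the scene. Friction and masses are not known exactly. Their poses are not given: they have to be found in the camera images.
- dispenser: Bench dispenser for steel balls, fixed. Origin: on the bench under its spindle's axis; x points horizontally from spindle to column, z up. Base plate 8 mm thick, x -75 to 210, y +-75 mm. A grey column (x 135 to 169, 32 mm wide) carries a round tray, 100 mm diameter, under a clear cover; the tray leans 35 degrees towards the spindle, its axis pointing along (-0.574, 0, 0.819).
- tray_floor (a point): Centre of the tray's floor, 114 mm in x from the spindle axis, 160 mm above the bench; z along the tray's axis, x uphill. The cover's top is 25 mm above it along z. A white paddle wheel makes 8 compartments: the lowest, at the outlet, is empty, the five that come to it next hold one ball each. From the outlet a chute and spout lead to above the bowl's place.
- spindle_top (a point): Tip of the upright steel spindle: 16 mm diameter, tip 43 mm above the bench, 35 mm above the base plate, chamfered 2.5 mm. Axes as dispenser.
- spout_mouth (a point): Centre of the spout's lower opening (34 x 36 mm outside), 46.5 mm in x from the spindle axis, 90 mm above the bench. The spout's near wall is 29 mm from the spindle axis and rises to 150 mm above the bench: the bowl must come in under the spout from the side away from the column, and a gripper on its sleeve must lean back, away from the spout.
- bowl_sleeve (a point): Centre of the sleeve of the loose steel bowl (about 0.35 kg), 25 mm above its underside; z up. Rim 132 mm diameter, 24 mm high; bottom 110 mm diameter, floor 4 mm thick. The sleeve, an upright tube in the middle, is 30 mm in outer diameter, 50 mm high from the underside, bored 19 mm right through; it slides over the spindle. Fully home, this point is 33 mm above the bench.
- knob_grip (a point): Grip point of the black paddle knob, on its axis, 53 mm from the tray floor: a bar 50 mm long (x), 14 mm thick (y), 30 mm tall along its axis (z, outward, 35 degrees from vertical, leaning over the spindle). 28 mm above the cover, 13 mm above the bar's lower side. 83.6 mm in x from the spindle axis, 203 mm above the bench. At joint 0 the bar points uphill, as the tray's x.
- knob (a joint): Angle of the knob, rad: 0 at the start, grows as it turns clockwise, looking down on it along its axis; it cannot turn back past 0. A detent click every 45 degrees (0.785 rad), peak torque about 0.06 N m; left free it settles in the nearest detent. Each click lets the next compartment's one ball roll out of the spout, about two thirds of the way through the click.
- jar_mid (a point): Bystander: amber glass jar with a dark lid, 72 mm diameter, 100 mm high. This point is at its centre, half-way up.
- brush: Bystander: wooden wire brush lying bristles up on the bench, 240 mm long along x, 38 mm high.
- angle: Bystander: short loose piece of dark angle iron, 50 x 60 mm, one leg flat on the bench, the other upright, 50 mm high. Origin under its centre.
- ball1_center (a point): Centre of steel ball 1, 16 mm diameter, 17 g; let out at click 1.
- ball2_center (a point): Centre of steel ball 2, 16 mm diameter, 17 g; let out at click 2.
- ball3_center (a point): Centre of steel ball 3, 16 mm diameter, 17 g; let out at click 3.
- ball4_center (a point): Centre of steel ball 4, 16 mm diameter, 17 g; let out at click 4.
- ball5_center (a point): Centre of steel ball 5, 16 mm diameter, 17 g; let out at click 5.
There are look-alikes about, which are no part of the job. What is shaped like the part that bears bowl_sleeve but yellow is not meant.

How it is judged:
On the way:
1. the bowl sits fully down on the spindle before the knob has been turned (horizontal distance between bowl_sleeve and spindle_top below 0.004 m and z of bowl_sleeve in the frame of dispenser below 0.037 m and angle between bowl_sleeve's own z axis and vertical below 0.06 rad and value of joint knob below 0.35 rad), for 0.2 s.
At the end, for the whole second after the job is handed in: The bowl is fully down on the spindle (within 4 mm of its axis and of the base plate, level to 0.06 rad); the knob rests at its third click (2.356 rad, within 0.15); balls 1 to 3 lie in the bowl (within 62 mm of its axis, under 60 mm above the bench); balls 4 and 5 are still in the dispenser (horizontal distance between bowl_sleeve and spindle_top below 0.004 m and z of bowl_sleeve in the frame of dispenser below 0.037 m and angle between bowl_sleeve's own z axis and vertical below 0.06 rad and value of joint knob between 2.206 and 2.506 rad and horizontal distance between each of ball1_center, ball2_center, ball3_center and bowl_sleeve below 0.062 m and z of each of ball1_center, ball2_center, ball3_center in the frame of dispenser below 0.06 m and z of each of ball4_center, ball5_center in the frame of dispenser above 0.125 m); the robot touches nothing.
It fails at once if the knob is turned half-way or more towards a fourth click (value of joint knob above 2.76 rad).
It fails at once if the jar, the brush or the piece of angle iron is moved more than 30 mm (distance of any of jar_mid, brush, angle from where it was at the start of the episode above 0.03 m).
It also fails if it takes over 72 s, if anything falls off the work surface, if the arm or the gripper's body presses on something with over 40 N, if the wrist force passes 120 N, or if a joint passes its speed limit or range.

## Working session

There is one attempt and no reset: what is moved stays moved. The work goes in short steps, Python scripts to look and compute and a tool call to move; the robot and the scene stay as the last step left them, time stands still between calls to the robot, and variables do not carry over. Pictures are saved under pics/ and viewed, about 8 in all and at most 12, crops included, and the job is handed in when it is done.

Besides the shell and the picture viewer there is one more tool, called after "Emit:" as name([rows], argument=value, ...), one row to a line, values as JSON. play_rows: Moves the arm, as the interface text tells. Its arguments: {"type":"object","properties":{"increments":{"type":"array"}},"required":["increments"]}

```bash
mkdir -p pics; ls; cat > h.py <<'E'
from plant import manip
import numpy as np, cv2
from scipy.spatial.transform import Rotation as R
def rot(q): return R.from_quat([q[1],q[2],q[3],q[0]])
def W(cam,p):
    T=np.array(manip.get_calibration(cam)["T"]); return T[:3,:3]@np.array(p)+T[:3,3]
def look(fn,q,cam,n=4):
    for d in getattr(manip,fn)(q,cam)[:n]:
        print(fn,q,cam,round(d["p"],2),np.round(W(cam,d["xyz"]),4))
def pix(cam,p):
    c=manip.get_calibration(cam);T=np.linalg.inv(np.array(c["T"]));v=T[:3,:3]@np.array(p)+T[:3,3]
    return np.array([c["fx"]*v[0]/v[2]+c["cx"],c["fy"]*v[1]/v[2]+c["cy"]])
def st():
    s=manip.state();print("t",s["time"],"tcp",np.round(s["tool_pos"],4),"q",np.round(s["tool_rot"],4),"F",np.round(s["contact_force"],1),"g",s["gripper_width"],"j",np.round(s["joint_pos"],3));return s
E
python3 - <<'E'
from h import *
for c in("scene","top"):
    f=manip.grab_frame(c);cv2.imwrite(f"pics/{c}0.png",f)
    for q in("dispenser","tray_floor","spindle_top","spout_mouth","bowl_sleeve","knob_grip","jar_mid","brush","angle"): look("tip_of",q,c,3)
    look("boxes_of","bowl_sleeve",c)
    print(np.round(manip.get_calibration(c)["T"],3))
s=st();print(np.round(rot(s["tool_rot"]).as_matrix(),3))
E
```

```text
pics
tip_of dispenser scene 0.83 [ 0.5732 -0.0084  0.0053]
tip_of dispenser scene 0.6 [0.624  0.0582 0.2063]
tip_of spindle_top scene 0.66 [ 0.5722 -0.0135  0.0442]
tip_of spindle_top scene 0.58 [ 0.5718  0.3195 -0.0011]
tip_of spout_mouth scene 0.73 [0.6025 0.0339 0.0885]
tip_of bowl_sleeve scene 0.97 [ 0.4381 -0.2896  0.0259]
tip_of bowl_sleeve scene 0.93 [ 0.5019 -0.507   0.0244]
tip_of bowl_sleeve scene 0.48 [0.3548 0.1944 0.0014]
tip_of knob_grip scene 0.52 [0.604  0.0275 0.086 ]
tip_of knob_grip scene 0.47 [0.6242 0.0591 0.2054]
tip_of jar_mid scene 0.85 [ 0.6108 -0.283   0.0488]
tip_of jar_mid scene 0.53 [0.6258 0.0558 0.2074]
tip_of brush scene 0.65 [0.3534 0.1947 0.0028]
tip_of angle scene 0.68 [0.5734 0.3216 0.0009]
boxes_of bowl_sleeve scene 0.93 [ 0.4363 -0.2913  0.0048]
boxes_of bowl_sleeve scene 0.79 [ 0.5011 -0.5108  0.0063]
boxes_of bowl_sleeve scene 0.41 [0.6337 0.0576 0.2117]
[[-0.061  0.851 -0.522  0.998]
 [ 0.998  0.055 -0.028 -0.03 ]
 [ 0.005 -0.523 -0.852  0.946]
 [ 0.     0.     0.     1.   ]]
tip_of dispenser top 0.89 [ 0.5806 -0.0168  0.0012]
tip_of spindle_t
[... 218 characters left out ...]
66 [0.6241 0.0584 0.2003]
tip_of jar_mid top 0.94 [ 0.6112 -0.2743  0.0469]
tip_of brush top 0.59 [3.612e-01 1.970e-01 1.000e-04]
tip_of angle top 0.74 [0.5731 0.3233 0.0023]
boxes_of bowl_sleeve top 0.9 [ 0.5028 -0.5112  0.0017]
boxes_of bowl_sleeve top 0.85 [ 0.44   -0.2866  0.0039]
[[-7.000e-03 -9.940e-01  1.080e-01  3.740e-01]
 [-1.000e+00  8.000e-03  1.000e-03 -5.400e-02]
 [-2.000e-03 -1.080e-01 -9.940e-01  1.232e+00]
 [ 0.000e+00  0.000e+00  0.000e+00  1.000e+00]]
t 1.1 tcp [ 0.2375 -0.5781  0.4047] q [0.     0.9811 0.1937 0.    ] F [ 1.2 -0.8 -0.8] g 1.001837328258891 j [-1.3    0.053  1.613  0.     1.476 -0.119]
[[ 0.925  0.38   0.   ]
 [ 0.38  -0.925 -0.   ]
 [-0.     0.    -1.   ]]
```

View pics/scene0.png

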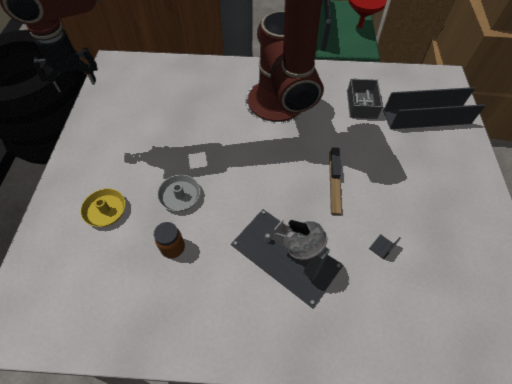

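View pics/top0.png

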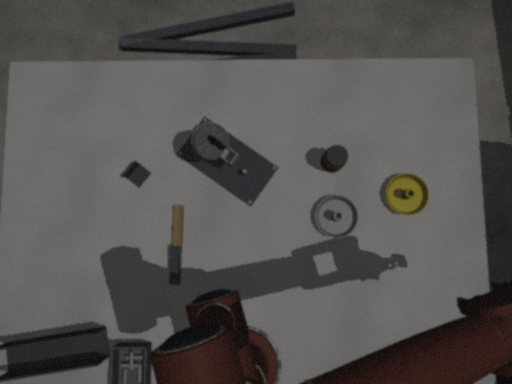

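The scene picture shows the steel bowl at (180,195), the yellow look-alike at (104,208), the jar at (170,240) and the dispenser's plate with corners at (264,212), (235,242), (314,302) and (340,266). The top view agrees: bowl (335,216), plate corners (205,118), (275,168), (250,204), (178,152). Next I'll fit the dispenser pose.

```bash
cat > m.py <<'E'
from h import *
from scipy.optimize import least_squares
def avg(q,c,near,n=3,rad=.03):
    v=[]
    for i in range(n):
        manip.grab_frame(c)
        for d in manip.tip_of(q,c):
            w=W(c,d["xyz"])
            if np.linalg.norm(w-near)<rad: v.append(w);break
    return np.array(v)
if __name__=="__main__":
    pts={"dispenser":([0,0,0],[.577,-.012,0]),"spindle_top":([0,0,.043],[.577,-.014,.043]),"spout_mouth":([.0465,0,.09],[.605,.032,.088]),"knob_grip":([.0836,0,.203],[.624,.058,.203])}
    obs=[]
    for c in("scene","top"):
        for q,(l,nr) in pts.items():
            v=avg(q,c,np.array(nr),2)
            if len(v): print(q,c,np.round(v,4).tolist()); obs.append((l,v.mean(0)))
        v=avg("bowl_sleeve",c,np.array([.44,-.288,.025]),2);print("bowl",c,np.round(v,4).tolist())
    corners={"top":[(205,118),(275,168),(250,204),(178,152)],"scene":[(264,212),(235,242),(314,302),(340,266)]}
    loc=np.array([[-.075,-.075,.008],[-.075,.075,.008],[.21,.075,.008],[.21,-.075,.008]])
    def tr(p,l): c,s=np.cos(p[2]),np.sin(p[2]); l=np.array(l); return np.array([p[0]+c*l[0]-s*l[1],p[1]+s*l[0]+c*l[1],l[2]])
    def perm(c,p0):
        P=[pix(c,tr(p0,l)) for l in loc]; return [min(corners[c],key=lambda k:np.hypot(*(np.array(k)-q))) for q in P]
    p0=[.577,-.014,1.0]; K={c:perm(c,p0) for c in corners}; print(K)
    def f(p):
        r=[(tr(p,l)-o)/.004 for l,o in obs]
        for c in K:
            for l,k in zip(loc,K[c]): r.append((pix(c,tr(p,l))-k)/1.5)
        return np.concatenate(r)
    s=least_squares(f,p0,loss="soft_l1");print(s.x,np.round(f(s.x),1))
    s=st()
E
python3 m.py
```

```text
dispenser scene [[0.573, -0.0096, 0.0052], [0.5748, -0.0125, 0.0055]]
spindle_top scene [[0.5739, -0.0069, 0.0441], [0.575, -0.0093, 0.0426]]
spout_mouth scene [[0.6031, 0.0287, 0.0917], [0.6044, 0.0293, 0.09]]
knob_grip scene [[0.6243, 0.0602, 0.2072], [0.6234, 0.0563, 0.2042]]
bowl scene [[0.4398, -0.2864, 0.0272], [0.4394, -0.2895, 0.0249]]
dispenser top [[0.5818, -0.0136, 0.0012], [0.5796, -0.0151, 0.0022]]
spindle_top top [[0.5809, -0.0124, 0.0405], [0.5806, -0.0112, 0.0414]]
spout_mouth top [[0.6047, 0.0287, 0.0869], [0.6086, 0.0281, 0.0895]]
knob_grip top [[0.6245, 0.0602, 0.198], [0.6258, 0.0602, 0.2015]]
bowl top [[0.4377, -0.2867, 0.0271], [0.4413, -0.2848, 0.0248]]
{'top': [(275, 168), (250, 204), (178, 152), (205, 118)], 'scene': [(235, 242), (264, 212), (340, 266), (314, 302)]}
[ 0.57629033 -0.00955008  0.94047238] [ 0.6  0.4 -1.3  0.5 -0.4 -0.1 -0.  -0.2 -0.2  0.4 -0.1 -0.7 -1.1  1.2
 -0.4 -1.1  0.6  0.5 -0.7 -0.1  0.5  0.1 -0.5  0.8  1.8 -0.4 -0.4  1.7
 -1.7  1.  -0.7 -1.7 -3.1  1.1 -0.6 -2.3  2.1 -0.1 -1.1  4.2]
t 3.1 tcp [ 0.2375 -0.5781  0.4047] q [ 0.      0.9811  0.1936 -0.    ] F [ 0.3 -0.3 -0.8] g 0.9943407990855719 j [-1.3    0.053  1.613 -0.     1.476 -0.119]
```

```bash
python3 - <<'E'
import cv2,numpy as np
a=cv2.imread('pics/scene0.png');b=cv2.imread('pics/top0.png')
A=cv2.resize(a[195:310,215:350],None,fx=3,fy=3,interpolation=3)
B=cv2.resize(b[110:210,170:285],None,fx=3,fy=3,interpolation=3)
C=cv2.resize(a[170:220,150:210],None,fx=4,fy=4,interpolation=3); D=cv2.resize(b[190:242,305:365],None,fx=4,fy=4,interpolation=3)
im=np.zeros((590,760,3),np.uint8)
im[:A.shape[0],:A.shape[1]]=A; im[:B.shape[0],410:410+B.shape[1]]=np.clip(B*1.6,0,255)
im[350:350+C.shape[0],:C.shape[1]]=C; im[350:350+D.shape[0],410:410+D.shape[1]]=D
cv2.imwrite('pics/crop.png',im)
E
```

```text
(no output)
```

View pics/crop.png

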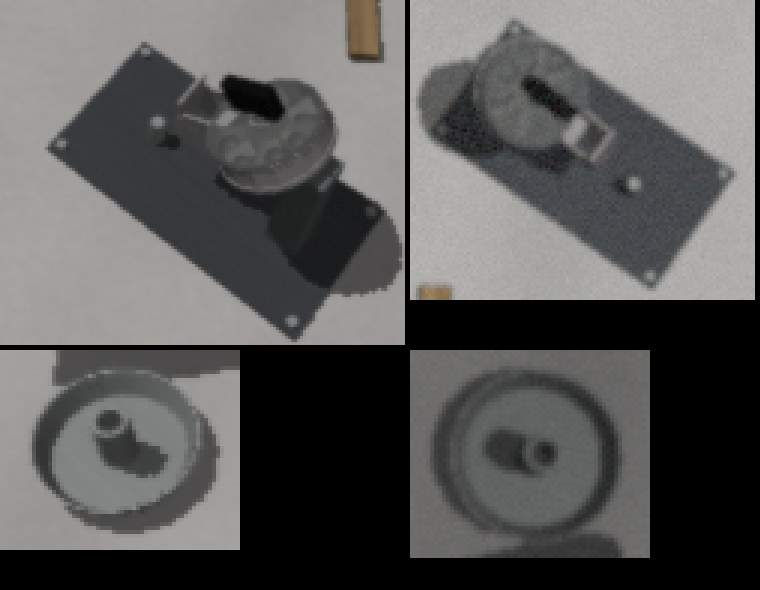

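The crop shows sharper plate corners, spindle tips at scene (267,235.5) and top (244,171), and sleeve tops at scene (177.2,187.2) and top (338,216). I'll refit with these.

```bash
cat > fit.py <<'E'
from h import *
from scipy.optimize import least_squares
K={"scene":[(263,208.7),(230.7,244),(313.7,308.7),(342,262.4)],"top":[(250.4,206.4),(278,168),(204.7,115.4),(178,153)]}
K["scene"]=[(230.7,244),(263,208.7),(342,262.4),(313.7,308.7)]; K["top"]=[(278,168),(250.4,206.4),(178,153),(204.7,115.4)]
loc=np.array([[-.075,-.075,.008],[-.075,.075,.008],[.21,.075,.008],[.21,-.075,.008],[0,0,.043]])
K["scene"].append((267,235.4));K["top"].append((244,171))
def tr(p,l): c,s=np.cos(p[2]),np.sin(p[2]); return np.array([p[0]+c*l[0]-s*l[1],p[1]+s*l[0]+c*l[1],l[2]])
for cs in (["scene"],["top"],["scene","top"]):
    f=lambda p:np.concatenate([pix(c,tr(p,l))-k for c in cs for l,k in zip(loc,K[c])])
    s=least_squares(f,[.577,-.01,.95]);print(cs,np.round(s.x,4),np.round(f(s.x),1))
B={"scene":(177.2,187.2),"top":(338,216)}
for cs in (["scene"],["top"],["scene","top"]):
    f=lambda p:np.concatenate([pix(c,[p[0],p[1],.05])-B[c] for c in cs])
    s=least_squares(f,[.44,-.288]);print(cs,np.round(s.x,4),np.round(f(s.x),1))
    f=lambda p:np.concatenate([pix(c,[p[0],p[1],.043])-K[c][4] for c in cs])
    s=least_squares(f,[.57,-.01]);print(" spindle",cs,np.round(s.x,4),np.round(f(s.x),1))
E
python3 fit.py
```

```text
['scene'] [ 0.576  -0.0103  0.9634] [-0.5  0.2 -1.  -0.2  1.2  1.7 -0.1 -1.6  0.3 -0.2]
['top'] [ 0.5762 -0.0125  0.9346] [ 0.7 -0.3 -0.2  0.2 -1.5  0.1  0.6 -0.1  0.5  0.1]
['scene', 'top'] [ 0.5761 -0.0113  0.9503] [-0.9 -0.2 -0.8 -0.2  0.6  2.7 -1.3 -0.9 -0.1 -0.2  0.2 -0.8 -0.1  0.2
 -2.3  1.2 -0.7  0.5  0.1  0.1]
['scene'] [ 0.4382 -0.2877] [0. 0.]
 spindle ['scene'] [ 0.5766 -0.0111] [0. 0.]
['top'] [ 0.4382 -0.289 ] [0. 0.]
 spindle ['top'] [ 0.5764 -0.0109] [0. 0.]
['scene', 'top'] [ 0.4381 -0.2883] [-0.2 -0.  -0.2  0. ]
 spindle ['scene', 'top'] [ 0.5765 -0.011 ] [ 0. -0.  0. -0.]
```

Emit:
play_rows([
  {"offset": [32, -21, 10], "twist": -0.11, "grip": 1},
  {"offset": [64, -42, 20], "twist": -0.22, "grip": 1},
  {"offset": [96, -62, 30], "twist": -0.33, "grip": 1},
  {"offset": [128, -83, 40], "twist": -0.44, "grip": 1},
  {"offset": [160, -104, 50], "twist": -0.556, "grip": 1},
])

```text
time: 3.52
tool_pos: [0.3466, -0.4196, 0.3544]
tool_rot: [0.0, 0.889, 0.458, 0.0]
contact_force: [1.4, -0.3, 0.2]
gripper_width: 1.001
```

```bash
cat > to.py <<'E'
import sys
from h import *
def to(x,y,z,head=None):
    s=manip.state();M=rot(s["tool_rot"]).as_matrix()
    d=M.T@(np.array([x,y,z])-s["tool_pos"])*1000
    h=np.degrees(np.arctan2(M[1,0],M[0,0]))
    print("off",np.round(d,1),"head",round(h,2),"tilt",np.round(np.degrees(np.arccos(-M[2,2])),2),"twist",None if head is None else round(np.radians(((h-head)+180)%360-180),4))
if __name__=="__main__":
    st();to(*map(float,sys.argv[1:]))
E
python3 to.py .4341 -.2940 .30 54.2
```

```text
t 3.5167 tcp [ 0.3466 -0.4196  0.3544] q [2.000e-04 8.891e-01 4.576e-01 1.000e-04] F [ 1.4 -0.3  0.2] g 1.001363028417634 j [-1.017 -0.104  1.852  0.     1.393 -0.397]
off [153.1  -1.8  54.4] head 54.47 tilt 0.03 twist 0.0047
```

Emit:
play_rows([
  {"offset": [38, 0, 13], "twist": 0, "grip": 1},
  {"offset": [77, -1, 27], "twist": 0, "grip": 1},
  {"offset": [115, -1, 41], "twist": 0, "grip": 1},
  {"offset": [153, -2, 54], "twist": 0, "grip": 1},
  {"offset": [153, -2, 84], "twist": 0, "grip": 1},
])

```text
time: 3.93
tool_pos: [0.4375, -0.2924, 0.2737]
tool_rot: [0.003, 0.889, 0.458, 0.002]
contact_force: [0.8, -0.4, -0.5]
gripper_width: 1.002
```

```bash
python3 to.py .4341 -.2940 .211 54.2; python3 - <<'E'
from h import *
a=manip.grab_frame("scene");b=manip.grab_frame("top")
A=a[130:230,110:240];B=b[150:270,270:400]
A=cv2.resize(A,None,fx=3,fy=3,interpolation=3);B=cv2.resize(B,None,fx=3,fy=3,interpolation=3)
im=np.zeros((360,780,3),np.uint8);im[:300,:390]=A;im[:,390:]=B
cv2.imwrite("pics/c1.png",im)
E
```

```text
t 3.9333 tcp [ 0.4375 -0.2924  0.2737] q [0.0029 0.8889 0.4581 0.0024] F [ 0.8 -0.4 -0.5] g 1.0023700403873659 j [-0.731 -0.066  1.959  0.003  1.242 -0.113]
off [-3.4 -2.3 62.6] head 54.53 tilt 0.43 twist 0.0058
```

View pics/c1.png

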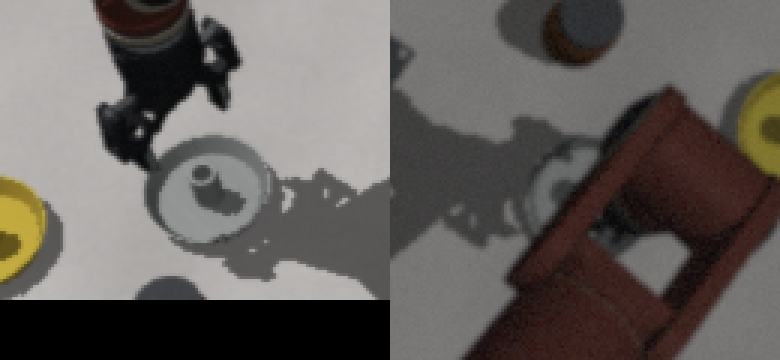

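The scene crop shows the open gripper above and slightly short of the sleeve (sleeve at crop (205,172)). Now descend.

```bash
python3 to.py .4341 -.2940 .211 54.2
```

```text
t 4.0333 tcp [ 0.4331 -0.2931  0.2661] q [-0.0042  0.8895  0.4569 -0.0017] F [-0.4 -0.8 -0.2] g 0.9997334049575423 j [-0.737 -0.06   1.967 -0.     1.244 -0.115]
off [-0.2  1.8 55.1] head 54.37 tilt 0.52 twist 0.003
```

Emit:
play_rows([
  {"offset": [0, 0, 20], "twist": 0, "grip": 1},
  {"offset": [0, 0, 40], "twist": 0, "grip": 1},
  {"offset": [0, 0, 55], "twist": 0, "grip": 1},
  {"offset": [0, 0, 55], "twist": 0, "grip": 1},
  {"offset": [0, 0, 55], "twist": 0, "grip": 0.6},
])

```text
time: 4.45
tool_pos: [0.4335, -0.2967, 0.2161]
tool_rot: [-0.0, 0.891, 0.455, -0.0]
contact_force: [-0.0, -0.4, -0.4]
gripper_width: 0.886
```

```bash
python3 to.py .4341 -.2940 .211 54.2
```

```text
t 4.45 tcp [ 0.4335 -0.2967  0.2161] q [-4.000e-04  8.906e-01  4.548e-01 -2.000e-04] F [-0.  -0.4 -0.4] g 0.8857102800532134 j [-0.742  0.015  1.988 -0.     1.14  -0.115]
off [ 2.6 -1.1  5.1] head 54.11 tilt 0.05 twist -0.0016
```

Emit:
play_rows([
  {"offset": [2, 0, 5], "twist": 0, "grip": 0.5},
  {"offset": [2, 0, 5], "twist": 0, "grip": 0},
  {"offset": [2, 0, 5], "twist": 0, "grip": 0},
  {"offset": [2, 0, 5], "twist": 0, "grip": 0},
  {"offset": [2, 0, 5], "twist": 0, "grip": 0},
])

```text
time: 4.87
tool_pos: [0.4354, -0.2946, 0.2121]
tool_rot: [0.001, 0.89, 0.456, 0.0]
contact_force: [-1.6, 0.3, 4.8]
gripper_width: 0.312
```

Emit:
play_rows([
  {"offset": [0, 0, 0], "twist": 0, "grip": 0},
  {"offset": [0, 0, 0], "twist": 0, "grip": 0},
  {"offset": [0, 0, 0], "twist": 0, "grip": 0},
])

```text
time: 5.12
tool_pos: [0.4354, -0.2946, 0.2121]
tool_rot: [0.001, 0.89, 0.456, 0.0]
contact_force: [-2.5, 1.0, 5.8]
gripper_width: 0.311
```

```bash
python3 to.py .4341 -.2940 .211 54.2
```

```text
t 5.1167 tcp [ 0.4354 -0.2946  0.2121] q [6.000e-04 8.902e-01 4.556e-01 0.000e+00] F [-2.5  1.   5.8] g 0.31098942089496995 j [-0.736  0.021  1.989 -0.     1.13  -0.112]
off [-0.3 -1.4  1.1] head 54.2 tilt 0.07 twist 0.0001
```

Emit:
play_rows([
  {"offset": [0, 0, -10], "twist": 0, "grip": 0},
  {"offset": [0, 0, -25], "twist": 0, "grip": 0},
  {"offset": [0, 0, -45], "twist": 0, "grip": 0},
  {"offset": [0, 0, -60], "twist": 0, "grip": 0},
  {"offset": [0, 0, -60], "twist": 0, "grip": 0},
])

```text
time: 5.53
tool_pos: [0.4359, -0.2949, 0.2742]
tool_rot: [0.003, 0.89, 0.456, 0.001]
contact_force: [1.0, -0.7, -2.3]
gripper_width: 0.308
```

```bash
python3 to.py .4886 -.1325 .27 54.2; python3 - <<'E'
from h import *
a=manip.grab_frame("scene");
A=a[100:230,110:260]
look("tip_of","bowl_sleeve","scene")
A=cv2.resize(A,None,fx=4,fy=4,interpolation=3)
cv2.imwrite("pics/c2.png",A)
E
```

```text
t 5.5333 tcp [ 0.4359 -0.2949  0.2742] q [0.0029 0.8902 0.4555 0.0011] F [ 1.  -0.7 -2.3] g 0.30763622011018665 j [-0.736 -0.066  1.958  0.     1.244 -0.111]
off [162.5 -52.2   3.8] head 54.2 tilt 0.35 twist -0.0001
tip_of bowl_sleeve scene 0.88 [ 0.4417 -0.2887  0.0873]
tip_of bowl_sleeve scene 0.69 [ 0.4996 -0.5087  0.0265]
```

View pics/c2.png

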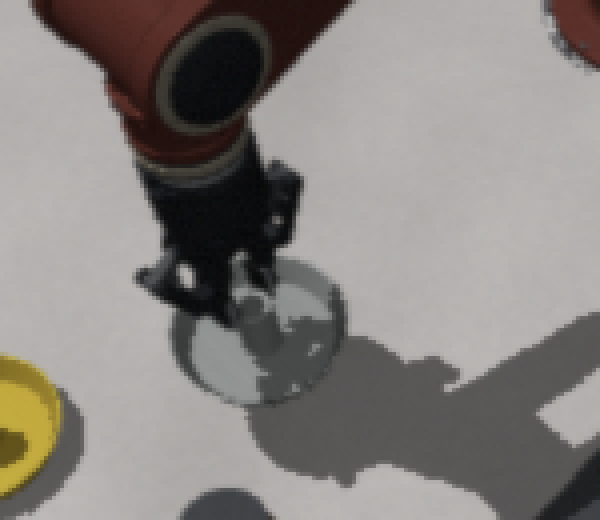

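The bowl hangs level from the sleeve tip (sleeve at about crop (255,310)). Its measured height matches the lift.

Emit:
play_rows([
  {"offset": [25, -7, 0], "twist": 0, "grip": 0},
  {"offset": [60, -18, 0], "twist": 0, "grip": 0},
  {"offset": [95, -29, 0], "twist": 0, "grip": 0},
  {"offset": [130, -40, 0], "twist": 0, "grip": 0},
  {"offset": [160, -52, 4], "twist": 0, "grip": 0},
])

```text
time: 6.05
tool_pos: [0.4864, -0.132, 0.2654]
tool_rot: [-0.001, 0.89, 0.455, -0.0]
contact_force: [0.2, -0.7, -4.1]
gripper_width: 0.307
```

Emit:
play_rows([
  {"offset": [15, 0, 3], "twist": 0, "grip": 0},
  {"offset": [30, 0, 3], "twist": 0, "grip": 0},
  {"offset": [45, 0, 3], "twist": 0, "grip": 0},
  {"offset": [60, 0, 3], "twist": 0, "grip": 0},
  {"offset": [60, 0, 3], "twist": 0, "grip": 0},
])

```text
time: 6.47
tool_pos: [0.5217, -0.0834, 0.2616]
tool_rot: [-0.002, 0.89, 0.456, -0.001]
contact_force: [0.0, -0.2, -3.6]
gripper_width: 0.314
```

Emit:
play_rows([
  {"offset": [0, 0, 0], "twist": 0, "grip": 0},
  {"offset": [0, 0, 0], "twist": 0, "grip": 0},
])

```text
time: 6.63
tool_pos: [0.5209, -0.0855, 0.2622]
tool_rot: [-0.001, 0.89, 0.456, -0.001]
contact_force: [0.2, 0.0, -4.1]
gripper_width: 0.317
```

```bash
python3 to.py .5725 -.0166 .262 54.2; python3 - <<'E'
from h import *
for i in range(3):
  for c in("scene","top"):
    manip.grab_frame(c);look("tip_of","bowl_sleeve",c,2)
E
python3 to.py .5725 -.0166 .262 54.2;
```

```text
t 6.6333 tcp [ 0.5209 -0.0855  0.2622] q [-8.000e-04  8.902e-01  4.555e-01 -1.200e-03] F [ 0.2  0.  -4.1] g 0.3170969314309076 j [-3.040e-01 -4.500e-02  1.959e+00 -1.000e-03  1.230e+00  3.210e-01]
off [86.   1.6  0.1] head 54.2 tilt 0.16 twist -0.0
tip_of bowl_sleeve scene 0.91 [ 0.5018 -0.5082  0.0252]
tip_of bowl_sleeve scene 0.79 [ 0.5248 -0.0838  0.0762]
tip_of bowl_sleeve top 0.84 [ 0.5263 -0.0797  0.0758]
tip_of bowl_sleeve top 0.71 [ 0.5035 -0.5068  0.0239]
tip_of bowl_sleeve scene 0.91 [ 0.5245 -0.0805  0.0759]
tip_of bowl_sleeve scene 0.68 [ 0.5017 -0.5095  0.0275]
tip_of bowl_sleeve top 0.65 [ 0.5073 -0.5067  0.0236]
tip_of bowl_sleeve top 0.59 [ 0.5253 -0.0786  0.0778]
tip_of bowl_sleeve scene 0.72 [ 0.5239 -0.0801  0.0777]
tip_of bowl_sleeve scene 0.65 [ 0.4985 -0.5108  0.0245]
tip_of bowl_sleeve top 0.73 [ 0.5079 -0.5102  0.023 ]
tip_of bowl_sleeve top 0.7 [ 0.5263 -0.0777  0.0778]
t 7.2333 tcp [ 0.5216 -0.0855  0.2638] q [1.000e-04 8.903e-01 4.554e-01 0.000e+00] F [-0.6  0.7 -3.6] g 0.30951463648191707 j [-0.303 -0.046  1.957 -0.     1.23   0.322]
off [85.6  1.   1.8] head 54.19 tilt 0.01 twist -0.0002
```

Emit:
play_rows([
  {"offset": [20, 0, 0], "twist": 0, "grip": 0},
  {"offset": [40, 1, 0], "twist": 0, "grip": 0},
  {"offset": [60, 1, 0], "twist": 0, "grip": 0},
  {"offset": [75, 1, 0], "twist": 0, "grip": 0},
  {"offset": [85, 1, 0], "twist": 0, "grip": 0},
])

```text
time: 7.65
tool_pos: [0.5729, -0.0159, 0.2638]
tool_rot: [-0.0, 0.89, 0.456, 0.0]
contact_force: [-0.4, 0.2, -3.8]
gripper_width: 0.313
```

Emit:
play_rows([
  {"offset": [0, 0, 0], "twist": 0, "grip": 0},
  {"offset": [0, 0, 0], "twist": 0, "grip": 0},
])

```text
time: 7.82
tool_pos: [0.5721, -0.0169, 0.2635]
tool_rot: [0.0, 0.89, 0.456, -0.001]
contact_force: [0.4, 0.4, -3.8]
gripper_width: 0.311
```

```bash
python3 - <<'E'
from h import *
a=manip.grab_frame("scene");b=manip.grab_frame("top")
A=cv2.resize(a[150:270,200:330],None,fx=3,fy=3,interpolation=3);B=cv2.resize(b[100:220,170:300],None,fx=3,fy=3,interpolation=3)
cv2.imwrite("pics/c3.png",np.hstack([A,B]))
for c in("scene","top"):look("tip_of","bowl_sleeve",c,2)
E
python3 to.py .5725 -.0166 .262 54.2;
```

```text
tip_of bowl_sleeve scene 0.63 [ 0.5777 -0.0112  0.0778]
tip_of bowl_sleeve scene 0.56 [ 0.5009 -0.5078  0.0258]
tip_of bowl_sleeve top 0.89 [ 0.5054 -0.5071  0.0223]
tip_of bowl_sleeve top 0.5 [ 0.5774 -0.0092  0.0781]
t 8.0167 tcp [ 0.5717 -0.0177  0.2635] q [-0.000e+00  8.905e-01  4.551e-01 -3.000e-04] F [ 0.3  0.3 -3.4] g 0.31400820443871164 j [-0.161  0.057  1.854 -0.     1.23   0.465]
off [ 1.3 -0.   1.5] head 54.14 tilt 0.03 twist -0.0011
```

View pics/c3.png

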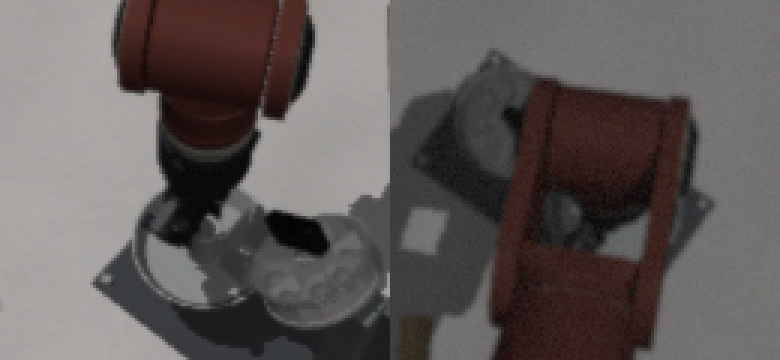

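The bowl is over the spindle without any contact, and the knob is clear at crop (297,232). I'll lower carefully.

Emit:
play_rows([
  {"offset": [0, 0, 3], "twist": 0, "grip": 0},
  {"offset": [0, 0, 6], "twist": 0, "grip": 0},
  {"offset": [0, 0, 8], "twist": 0, "grip": 0},
  {"offset": [0, 0, 8], "twist": 0, "grip": 0},
])

```text
time: 8.35
tool_pos: [0.5717, -0.0172, 0.2548]
tool_rot: [-0.0, 0.89, 0.455, -0.001]
contact_force: [-0.2, -0.6, -3.8]
gripper_width: 0.309
```

Emit:
play_rows([
  {"offset": [0, 0, 1], "twist": 0, "grip": 0},
  {"offset": [0, 0, 2], "twist": 0, "grip": 0},
  {"offset": [0, 0, 3], "twist": 0, "grip": 0},
  {"offset": [0, 0, 3], "twist": 0, "grip": 0},
])

```text
time: 8.68
tool_pos: [0.5721, -0.017, 0.2525]
tool_rot: [-0.0, 0.89, 0.455, -0.0]
contact_force: [0.4, -0.9, -3.7]
gripper_width: 0.313
```

```bash
python3 - <<'E'
from h import *
for i in range(2):
  for c in("scene","top"):manip.grab_frame(c);look("tip_of","bowl_sleeve",c,2)
print(manip.state()["ft_torque"])
E
python3 to.py .5725 -.0166 .252 54.2;
```

```text
tip_of bowl_sleeve scene 0.89 [ 0.5764 -0.0123  0.0642]
tip_of bowl_sleeve scene 0.79 [ 0.5019 -0.5103  0.0263]
tip_of bowl_sleeve top 0.75 [ 0.5056 -0.5084  0.0243]
tip_of bowl_sleeve top 0.7 [ 0.5773 -0.0083  0.0643]
tip_of bowl_sleeve scene 0.89 [ 0.58   -0.0109  0.0656]
tip_of bowl_sleeve scene 0.87 [ 0.4993 -0.5078  0.0279]
tip_of bowl_sleeve top 0.65 [ 0.5049 -0.5079  0.0237]
tip_of bowl_sleeve top 0.51 [ 0.5794 -0.0084  0.0653]
[-0.03494509  0.02979213 -0.04756935]
t 9.0833 tcp [ 0.5722 -0.0171  0.2528] q [0.     0.8902 0.4555 0.    ] F [-0.  -0.2 -3. ] g 0.30496414123854315 j [-0.16   0.072  1.859 -0.     1.211  0.465]
off [ 0.6 -0.   0.8] head 54.19 tilt 0.01 twist -0.0001
```

Emit:
play_rows([
  {"offset": [0, 0, 1], "twist": 0, "grip": 0},
  {"offset": [0, 0, 2], "twist": 0, "grip": 0},
  {"offset": [0, 0, 2], "twist": 0, "grip": 0},
])

```text
time: 9.33
tool_pos: [0.572, -0.017, 0.2504]
tool_rot: [-0.0, 0.89, 0.455, -0.0]
contact_force: [0.8, -1.1, -4.3]
gripper_width: 0.308
```

Emit:
play_rows([
  {"offset": [0, 0, 1], "twist": 0, "grip": 0},
  {"offset": [0, 0, 2], "twist": 0, "grip": 0},
  {"offset": [0, 0, 2], "twist": 0, "grip": 0},
])

```text
time: 9.58
tool_pos: [0.572, -0.017, 0.2484]
tool_rot: [-0.0, 0.89, 0.455, -0.0]
contact_force: [0.0, 0.2, -3.8]
gripper_width: 0.314
```

Emit:
play_rows([
  {"offset": [0, 0, 1], "twist": 0, "grip": 0},
  {"offset": [0, 0, 2], "twist": 0, "grip": 0},
  {"offset": [0, 0, 3], "twist": 0, "grip": 0},
  {"offset": [0, 0, 3], "twist": 0, "grip": 0},
])

```text
time: 9.92
tool_pos: [0.572, -0.017, 0.2454]
tool_rot: [-0.0, 0.89, 0.455, -0.0]
contact_force: [-0.9, 0.3, -4.3]
gripper_width: 0.309
```

Emit:
play_rows([
  {"offset": [0, 0, 1], "twist": 0, "grip": 0},
  {"offset": [0, 0, 2], "twist": 0, "grip": 0},
  {"offset": [0, 0, 3], "twist": 0, "grip": 0},
  {"offset": [0, 0, 3], "twist": 0, "grip": 0},
])

```text
time: 10.25
tool_pos: [0.572, -0.017, 0.2424]
tool_rot: [-0.0, 0.89, 0.455, -0.0]
contact_force: [0.7, -1.2, -4.3]
gripper_width: 0.31
```

Emit:
play_rows([
  {"offset": [0, 0, 2], "twist": 0, "grip": 0},
  {"offset": [0, 0, 4], "twist": 0, "grip": 0},
  {"offset": [0, 0, 5], "twist": 0, "grip": 0},
  {"offset": [0, 0, 5], "twist": 0, "grip": 0},
])

```text
time: 10.58
tool_pos: [0.5719, -0.017, 0.2372]
tool_rot: [-0.0, 0.89, 0.455, -0.0]
contact_force: [0.0, 0.1, -3.8]
gripper_width: 0.315
```

Emit:
play_rows([
  {"offset": [0, 0, 2], "twist": 0, "grip": 0},
  {"offset": [0, 0, 4], "twist": 0, "grip": 0},
  {"offset": [0, 0, 5], "twist": 0, "grip": 0},
  {"offset": [0, 0, 5], "twist": 0, "grip": 0},
])

```text
time: 10.92
tool_pos: [0.5719, -0.017, 0.2322]
tool_rot: [-0.0, 0.89, 0.455, -0.0]
contact_force: [0.2, 0.3, -4.2]
gripper_width: 0.309
```

Emit:
play_rows([
  {"offset": [0, 0, 2], "twist": 0, "grip": 0},
  {"offset": [0, 0, 4], "twist": 0, "grip": 0},
  {"offset": [0, 0, 5], "twist": 0, "grip": 0},
  {"offset": [0, 0, 5], "twist": 0, "grip": 0},
])

```text
time: 11.25
tool_pos: [0.572, -0.017, 0.2273]
tool_rot: [-0.0, 0.89, 0.455, -0.0]
contact_force: [-0.2, -0.1, -2.8]
gripper_width: 0.315
```

Emit:
play_rows([
  {"offset": [0, 0, 2], "twist": 0, "grip": 0},
  {"offset": [0, 0, 4], "twist": 0, "grip": 0},
  {"offset": [0, 0, 5], "twist": 0, "grip": 0},
  {"offset": [0, 0, 5], "twist": 0, "grip": 0},
])

```text
time: 11.58
tool_pos: [0.572, -0.017, 0.2223]
tool_rot: [-0.0, 0.89, 0.455, -0.0]
contact_force: [-1.4, 0.9, -4.0]
gripper_width: 0.31
```

```bash
python3 - <<'E'
from h import *
for i in range(2):
  for c in("scene","top"):manip.grab_frame(c);look("tip_of","bowl_sleeve",c,2)
st()
E
```

```text
tip_of bowl_sleeve scene 0.79 [ 0.4992 -0.5089  0.0261]
tip_of bowl_sleeve scene 0.74 [ 0.5752 -0.0144  0.0352]
tip_of bowl_sleeve top 0.6 [ 0.5058 -0.5081  0.0247]
tip_of bowl_sleeve top 0.56 [ 0.5766 -0.0087  0.0342]
tip_of bowl_sleeve scene 0.71 [ 0.5756 -0.0138  0.0372]
tip_of bowl_sleeve scene 0.63 [ 0.4985 -0.5079  0.0249]
tip_of bowl_sleeve top 0.77 [ 0.5021 -0.5088  0.0239]
tip_of bowl_sleeve top 0.65 [ 0.5779 -0.0082  0.035 ]
t 11.9833 tcp [ 0.5722 -0.017   0.2228] q [1.000e-04 8.902e-01 4.555e-01 1.000e-04] F [-0.2  0.3 -4.9] g 0.3121831408179941 j [-0.16   0.112  1.873  0.     1.157  0.465]
```

Almost home with no side load. Lower 2 mm, release, and back off along −x and up.

Emit:
play_rows([
  {"offset": [0, 0, 1], "twist": 0, "grip": 0},
  {"offset": [0, 0, 2], "twist": 0, "grip": 0},
  {"offset": [0, 0, 2], "twist": 0, "grip": 0.6},
  {"offset": [0, 0, 2], "twist": 0, "grip": 0.7},
  {"offset": [0, 0, 2], "twist": 0, "grip": 0.7},
])

```text
time: 12.4
tool_pos: [0.5727, -0.0171, 0.2217]
tool_rot: [0.001, 0.89, 0.455, 0.001]
contact_force: [-0.8, -0.2, 0.8]
gripper_width: 0.69
```

Emit:
play_rows([
  {"offset": [0, 0, 0], "twist": 0, "grip": 0.7},
  {"offset": [0, 0, 0], "twist": 0, "grip": 0.7},
  {"offset": [0, 0, -10], "twist": 0, "grip": 0.7},
  {"offset": [0, 0, -25], "twist": 0, "grip": 0.7},
  {"offset": [-10, 0, -40], "twist": 0, "grip": 0.7},
])

```text
time: 12.82
tool_pos: [0.5666, -0.0245, 0.2616]
tool_rot: [-0.0, 0.89, 0.456, 0.0]
contact_force: [0.8, 0.2, 0.5]
gripper_width: 0.701
```

Emit:
play_rows([
  {"offset": [-30, 0, -20], "twist": 0, "grip": 0.4},
  {"offset": [-60, 0, -40], "twist": 0, "grip": 0.2},
  {"offset": [-90, 0, -60], "twist": 0, "grip": 0},
  {"offset": [-110, 0, -90], "twist": 0, "grip": 0},
  {"offset": [-110, 0, -120], "twist": 0, "grip": 0},
])

```text
time: 13.23
tool_pos: [0.4999, -0.1164, 0.3819]
tool_rot: [-0.0, 0.891, 0.454, -0.001]
contact_force: [0.3, 0.5, 0.9]
gripper_width: 0.008
```

```bash
python3 - <<'E'
from h import *
for i in range(3):
  for c in("scene","top"):
    a=manip.grab_frame(c);look("tip_of","bowl_sleeve",c,2);look("tip_of","knob_grip",c,2)
    if c=="scene":A=a
    else: B=a
A=cv2.resize(A[150:300,200:350],None,fx=3,fy=3,interpolation=3);B=cv2.resize(B[90:240,160:290],None,fx=3,fy=3,interpolation=3)
cv2.imwrite("pics/c4.png",np.hstack([A,B]))
st()
E
```

```text
tip_of bowl_sleeve scene 0.73 [ 0.5758 -0.0136  0.0317]
tip_of knob_grip scene 0.49 [0.6275 0.0559 0.2056]
tip_of bowl_sleeve top 0.68 [ 0.578  -0.0096  0.0349]
tip_of bowl_sleeve top 0.64 [ 0.5065 -0.5095  0.0234]
tip_of knob_grip top 0.65 [0.627  0.0581 0.1994]
tip_of bowl_sleeve scene 0.87 [ 0.5027 -0.5099  0.0287]
tip_of bowl_sleeve scene 0.68 [ 0.5778 -0.0111  0.0333]
tip_of knob_grip scene 0.7 [0.6285 0.0547 0.2066]
tip_of knob_grip scene 0.17 [ 0.5755 -0.0136  0.0371]
tip_of bowl_sleeve top 0.86 [ 0.5081 -0.5063  0.0241]
tip_of bowl_sleeve top 0.61 [ 0.5796 -0.0077  0.0324]
tip_of knob_grip top 0.68 [0.6256 0.0609 0.2009]
tip_of bowl_sleeve scene 0.88 [ 0.498  -0.5097  0.026 ]
tip_of bowl_sleeve scene 0.76 [ 0.5783 -0.0118  0.0336]
tip_of knob_grip scene 0.64 [0.625  0.0577 0.208 ]
tip_of knob_grip scene 0.63 [0.3529 0.1958 0.0016]
tip_of bowl_sleeve top 0.78 [ 0.503  -0.5065  0.0256]
tip_of bowl_sleeve top 0.58 [ 0.5817 -0.0094  0.0311]
tip_of knob_grip top 0.69 [0.6262 0.0557 0.1991]
t 14.1333 tcp [ 0.502  -0.1143  0.3807] q [-0.      0.8902  0.4555 -0.    ] F [0.2 0.3 0.5] g 0.0002617265432668747 j [-0.369 -0.199  1.892 -0.     1.449  0.256]
```

View pics/c4.png

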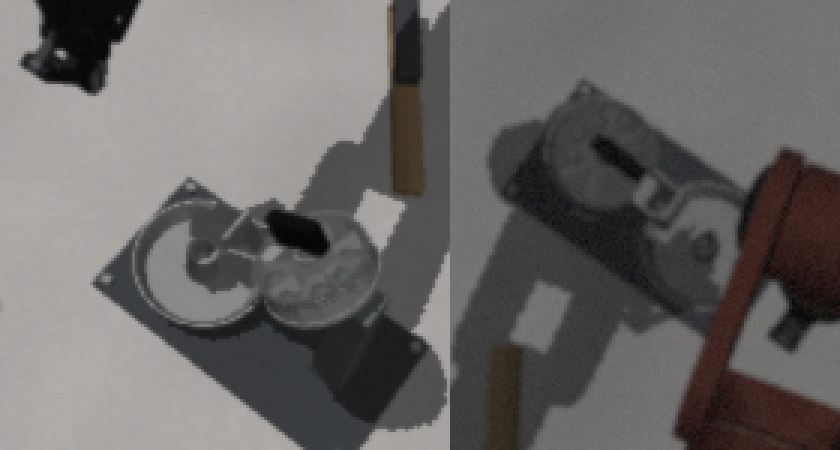

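The bowl sits home on the spindle (scene crop (205,250)) and the networks put its sleeve at z≈0.033. The knob at (297,232) is still at 0. Next I'll plan pushing the knob with the closed fingers.

```bash
cat > path.py <<'E'
from h import *
K=np.array([.6258,.0570,.203]);yaw=np.radians(54.2)
d=np.array([np.cos(yaw),np.sin(yaw),0]);v=np.array([-d[1],d[0],0]);z=np.array([0,0,1.])
u=.8192*d+.5736*z;w=-.5736*d+.8192*z
def pose(th,r=18,w0=3,gap=0):
    t=np.radians(th);e=np.cos(t)*u-np.sin(t)*v;n=np.sin(t)*u+np.cos(t)*v
    nh=n*[1,1,0];nh/=np.linalg.norm(nh)
    a=np.degrees(np.arctan2(nh@d,nh@v))
    return K+(r*e+w0*w+7*n+(11+gap)*nh)/1000+.173*z, 144.2-a
def rel(p0,h0,p,h):
    a=np.radians(h0);M=np.array([[np.cos(a),np.sin(a),0],[np.sin(a),-np.cos(a),0],[0,0,-1]])
    return np.round(M.T@(p-p0)*1000,1).tolist(),round(float(np.radians(h0-h)),3)
if __name__=="__main__":
    s=st();M=rot(s["tool_rot"]).as_matrix();h0=np.degrees(np.arctan2(M[1,0],M[0,0]))
    p,h=pose(0,gap=12);print("pre",p,rel(s["tool_pos"],h0,p+[0,0,.045],h))
    ths=list(range(0,131,5))
    for i in range(0,len(ths)-1,5):
        print(ths[i],[rel(*pose(ths[i]),*pose(t)) for t in ths[i+1:i+6]])
E
python3 path.py
```

```text
t 14.1333 tcp [ 0.502  -0.1143  0.3807] q [-0.      0.8902  0.4555 -0.    ] F [0.2 0.3 0.5] g 0.0002617265432668747 j [-0.369 -0.199  1.892 -0.     1.449  0.256]
pre [0.60908704 0.08511267 0.3887824 ] ([224.4, -29.8, -53.1], -1.571)
0 [([-1.6, 1.2, -0.3], 0.072), ([-3.3, 2.3, -0.5], 0.143), ([-5.2, 3.3, -0.7], 0.216), ([-7.0, 4.2, -0.8], 0.29), ([-9.0, 5.0, -0.7], 0.365)]
25 [([-1.7, 1.3, 0.1], 0.077), ([-3.4, 2.5, 0.3], 0.156), ([-5.2, 3.6, 0.6], 0.237), ([-7.1, 4.6, 0.9], 0.321), ([-9.1, 5.4, 1.3], 0.409)]
50 [([-1.6, 1.5, 0.5], 0.09), ([-3.3, 2.9, 1.1], 0.183), ([-5.0, 4.1, 1.7], 0.28), ([-6.9, 5.3, 2.4], 0.379), ([-8.9, 6.3, 3.2], 0.481)]
75 [([-1.4, 1.7, 0.8], 0.104), ([-3.0, 3.2, 1.7], 0.21), ([-4.7, 4.6, 2.5], 0.316), ([-6.6, 5.8, 3.5], 0.423), ([-8.5, 6.8, 4.4], 0.528)]
100 [([-1.3, 1.7, 1.0], 0.104), ([-2.8, 3.2, 1.9], 0.206), ([-4.5, 4.5, 2.9], 0.305), ([-6.2, 5.6, 3.8], 0.402), ([-8.1, 6.5, 4.8], 0.495)]
125 [([-1.4, 1.5, 0.9], 0.09)]
```

Emit:
play_rows([
  {"offset": [0, 0, -25], "twist": -0.12, "grip": 0},
  {"offset": [15, 0, -50], "twist": -0.24, "grip": 0},
  {"offset": [45, -10, -60], "twist": -0.36, "grip": 0},
  {"offset": [75, -20, -60], "twist": -0.48, "grip": 0},
  {"offset": [105, -30, -60], "twist": -0.6, "grip": 0},
])

```text
time: 14.55
tool_pos: [0.5395, -0.0108, 0.4426]
tool_rot: [0.001, 0.714, 0.7, 0.001]
contact_force: [0.7, -0.7, -0.1]
gripper_width: 0.002
```

```bash
python3 path.py | head -2
```

```text
t 14.55 tcp [ 0.5395 -0.0108  0.4426] q [0.0013 0.7143 0.6999 0.001 ] F [ 0.7 -0.7 -0.1] g 0.0020204400467471613 j [-0.158 -0.173  1.766  0.     1.545 -0.138]
pre [0.60908704 0.08511267 0.3887824 ] ([97.3, 67.6, 8.8], -0.966)
```

Emit:
play_rows([
  {"offset": [22, 15, 0], "twist": -0.12, "grip": 0},
  {"offset": [46, 32, 0], "twist": -0.24, "grip": 0},
  {"offset": [70, 48, 2], "twist": -0.36, "grip": 0},
  {"offset": [90, 62, 4], "twist": -0.48, "grip": 0},
  {"offset": [97, 67, 8], "twist": -0.6, "grip": 0},
])

```text
time: 14.97
tool_pos: [0.6097, 0.0861, 0.4329]
tool_rot: [0.0, 0.474, 0.881, 0.001]
contact_force: [-0.8, -0.7, -0.5]
gripper_width: 0.004
```

Emit:
play_rows([
  {"offset": [0, 0, 0], "twist": -0.12, "grip": 0},
  {"offset": [0, 0, 0], "twist": -0.24, "grip": 0},
  {"offset": [0, 0, 0], "twist": -0.36, "grip": 0},
  {"offset": [0, 0, 0], "twist": -0.36, "grip": 0},
  {"offset": [0, 0, 0], "twist": -0.36, "grip": 0},
])

```text
time: 15.38
tool_pos: [0.6085, 0.0836, 0.4327]
tool_rot: [-0.0, 0.314, 0.949, -0.0]
contact_force: [-0.3, 0.5, -0.2]
gripper_width: 0.003
```

```bash
python3 path.py | head -2; python3 - <<'E'
from h import *
a=manip.grab_frame("scene");b=manip.grab_frame("top")
A=cv2.resize(a[150:280,230:360],None,fx=3,fy=3,interpolation=3);B=cv2.resize(b[90:220,160:290],None,fx=3,fy=3,interpolation=3)
cv2.imwrite("pics/c5.png",np.hstack([A,B]))
E
```

```text
t 15.3833 tcp [0.6085 0.0836 0.4327] q [-0.      0.314   0.9494 -0.    ] F [-0.3  0.5 -0.2] g 0.002904507250957733 j [ 0.015  0.012  1.608 -0.     1.522 -0.916]
pre [0.60908704 0.08511267 0.3887824 ] ([0.4, 1.6, -1.1], -0.014)
```

View pics/c5.png

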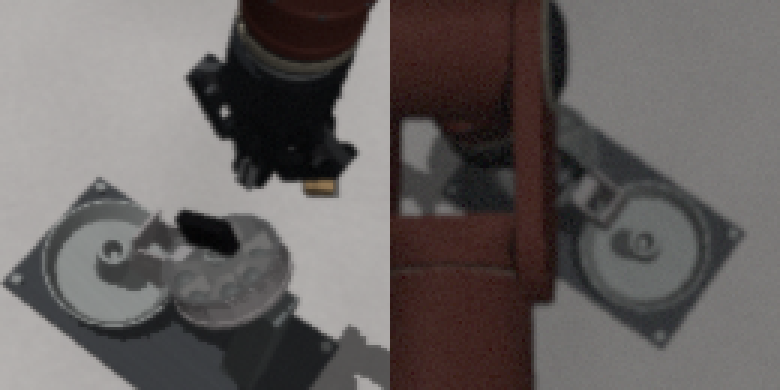

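The tool hovers clear, just to the brush side of the knob (knob at scene crop (208,230)). The bowl is seated. Descend beside the bar, then come up to contact.

Emit:
play_rows([
  {"offset": [0, 1, 15], "twist": 0, "grip": 0},
  {"offset": [0, 1, 30], "twist": 0, "grip": 0},
  {"offset": [0, 1, 43], "twist": 0, "grip": 0},
  {"offset": [0, 1, 43], "twist": 0, "grip": 0},
])

```text
time: 15.82
tool_pos: [0.6079, 0.0844, 0.3838]
tool_rot: [-0.004, 0.313, 0.95, -0.001]
contact_force: [-1.0, -0.1, -2.1]
gripper_width: 0.004
```

Emit:
play_rows([
  {"offset": [-3, 0, 0], "twist": 0, "grip": 0},
  {"offset": [-6, 0, 0], "twist": 0, "grip": 0},
  {"offset": [-9, 0, 0], "twist": 0, "grip": 0},
  {"offset": [-9, 0, 0], "twist": 0, "grip": 0},
])

```text
time: 16.15
tool_pos: [0.617, 0.0787, 0.3908]
tool_rot: [0.001, 0.313, 0.95, 0.0]
contact_force: [0.5, 0.3, 0.5]
gripper_width: 0.0
```

```bash
python3 path.py | head -2; python3 - <<'E'
from h import *
a=manip.grab_frame("scene")
A=cv2.resize(a[170:270,240:350],None,fx=5,fy=5,interpolation=3)
cv2.imwrite("pics/c6.png",A)
E
```

```text
t 16.15 tcp [0.617  0.0787 0.3908] q [1.000e-03 3.128e-01 9.498e-01 2.000e-04] F [0.5 0.3 0.5] g 0.0003001338818879402 j [ 0.007  0.054  1.635 -0.     1.451 -0.927]
pre [0.60908704 0.08511267 0.3887824 ] ([10.2, 0.5, -43.0], -0.012)
```

View pics/c6.png

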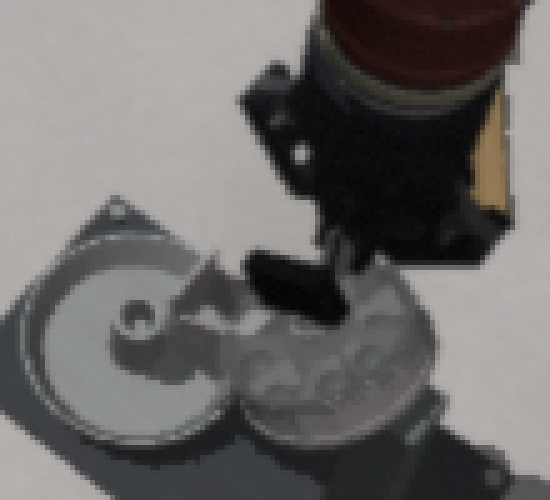

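The fingertips are behind the uphill end of the bar, on its far side (crop (345,265)). Start the sweep to about 40°.

Emit:
play_rows([
  {"offset": [-3.5, 1, 0], "twist": 0.07, "grip": 0},
  {"offset": [-5.3, 2.3, -0.5], "twist": 0.143, "grip": 0},
  {"offset": [-7.2, 3.3, -0.7], "twist": 0.216, "grip": 0},
  {"offset": [-9, 4.2, -0.8], "twist": 0.29, "grip": 0},
  {"offset": [-11, 5, -0.7], "twist": 0.365, "grip": 0},
])

```text
time: 16.62
tool_pos: [0.628, 0.077, 0.3909]
tool_rot: [-0.001, 0.481, 0.877, 0.0]
contact_force: [-1.1, 1.7, 1.0]
gripper_width: 0.0
```

Emit:
play_rows([
  {"offset": [-1.7, 1.3, 0.1], "twist": 0.077, "grip": 0},
  {"offset": [-3.4, 2.5, 0.3], "twist": 0.156, "grip": 0},
  {"offset": [-5.2, 3.6, 0.6], "twist": 0.237, "grip": 0},
  {"offset": [-5.2, 3.6, 0.6], "twist": 0.237, "grip": 0},
  {"offset": [-5.2, 3.6, 0.6], "twist": 0.237, "grip": 0},
])

```text
time: 17.03
tool_pos: [0.634, 0.0741, 0.3903]
tool_rot: [0.0, 0.579, 0.815, 0.0]
contact_force: [-0.1, 0.4, 0.6]
gripper_width: -0.0
```

```bash
cat >> path.py <<'E'
    p,h=pose(40);print("vs40",rel(p,h,s["tool_pos"],h0),"vs85",rel(*pose(85),s["tool_pos"],h0),"vs127",rel(*pose(127),s["tool_pos"],h0))
    for a,b in((40,[45,50,55,60,65]),(65,[70,75,80,85])): print(a,[rel(*pose(a),*pose(t)) for t in b])
    for a,b in((85,[90,95,100,105,110]),(110,[115,120,124,127])): print(a,[rel(*pose(a),*pose(t)) for t in b])
E
python3 path.py | tail -5; python3 - <<'E'
from h import *
a=manip.grab_frame("scene")
A=cv2.resize(a[170:270,240:350],None,fx=5,fy=5,interpolation=3)
cv2.imwrite("pics/c7.png",A)
for c in("scene","top"):
    manip.grab_frame(c)
    for i in(1,2,3): look("tip_of",f"ball{i}_center",c,5)
E
```

```text
vs40 ([-0.1, -0.9, -1.3], 0.009) vs85 ([4.5, -19.1, -6.9], -0.853) vs127 ([-7.6, -32.8, -14.8], -1.703)
40 [([-1.6, 1.4, 0.4], 0.084), ([-3.3, 2.7, 0.8], 0.171), ([-5.1, 3.9, 1.3], 0.261), ([-7.0, 5.0, 1.9], 0.355), ([-9.0, 5.9, 2.5], 0.451)]
65 [([-1.5, 1.6, 0.7], 0.099), ([-3.1, 3.1, 1.5], 0.201), ([-4.9, 4.5, 2.3], 0.305), ([-6.7, 5.7, 3.1], 0.411)]
85 [([-1.4, 1.7, 0.9], 0.106), ([-2.9, 3.3, 1.8], 0.213), ([-4.6, 4.6, 2.7], 0.318), ([-6.4, 5.8, 3.7], 0.423), ([-8.3, 6.8, 4.7], 0.524)]
110 [([-1.3, 1.6, 1.0], 0.099), ([-2.8, 3.1, 1.9], 0.196), ([-4.1, 4.1, 2.7], 0.271), ([-5.1, 4.7, 3.2], 0.326)]
tip_of ball1_center scene 0.52 [0.6258 0.0575 0.204 ]
tip_of ball1_center scene 0.37 [0.5948 0.0302 0.0169]
tip_of ball2_center scene 0.48 [0.5959 0.0286 0.0159]
```

View pics/c7.png

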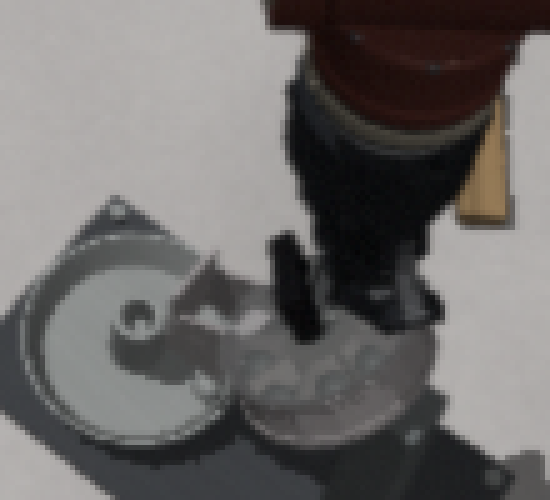

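The first ball lies in the bowl (crop (205,385)), and the bar has jumped ahead to its first click, free of the finger. Now the second click.

Emit:
play_rows([
  {"offset": [-1.6, 1.8, 0.4], "twist": 0.08, "grip": 0},
  {"offset": [-3.3, 3.2, 0.5], "twist": 0.165, "grip": 0},
  {"offset": [-5, 4.5, 0.8], "twist": 0.255, "grip": 0},
  {"offset": [-7, 5.6, 1.2], "twist": 0.35, "grip": 0},
  {"offset": [-9, 6.5, 1.5], "twist": 0.445, "grip": 0},
])

```text
time: 17.9
tool_pos: [0.6429, 0.0685, 0.388]
tool_rot: [-0.001, 0.747, 0.665, 0.001]
contact_force: [-0.5, 3.1, -0.7]
gripper_width: 0.0
```

Emit:
play_rows([
  {"offset": [-1.5, 1.6, 0.7], "twist": 0.099, "grip": 0},
  {"offset": [-3.1, 3.1, 1.5], "twist": 0.2, "grip": 0},
  {"offset": [-4.9, 4.5, 2.3], "twist": 0.305, "grip": 0},
  {"offset": [-6.7, 5.7, 3.1], "twist": 0.411, "grip": 0},
  {"offset": [-6.7, 5.7, 3.1], "twist": 0.411, "grip": 0},
])

```text
time: 18.32
tool_pos: [0.648, 0.0602, 0.3849]
tool_rot: [-0.0, 0.866, 0.5, -0.0]
contact_force: [0.2, -0.3, 0.7]
gripper_width: -0.002
```

Emit:
play_rows([
  {"offset": [0, 0, 0], "twist": 0, "grip": 0},
  {"offset": [0, 0, 0], "twist": 0, "grip": 0},
])

```text
time: 18.48
tool_pos: [0.6479, 0.0605, 0.3853]
tool_rot: [-0.0, 0.865, 0.501, 0.0]
contact_force: [0.2, 0.9, -0.8]
gripper_width: -0.001
```

```bash
python3 path.py | tail -5|head -1; python3 - <<'E'
from h import *
a=manip.grab_frame("scene")
A=cv2.resize(a[170:270,240:350],None,fx=5,fy=5,interpolation=3)
cv2.imwrite("pics/c8.png",A)
for c in("scene","top"):
    manip.grab_frame(c)
    for i in(1,2,3): look("tip_of",f"ball{i}_center",c,5)
E
```

```text
vs40 ([-17.6, 7.5, 3.7], 0.864) vs85 ([-0.4, -0.3, -1.9], 0.002) vs127 ([3.2, -16.7, -9.8], -0.848)
tip_of ball1_center scene 0.4 [0.598  0.0298 0.0181]
tip_of ball2_center top 0.59 [0.5692 0.0096 0.0195]
tip_of ball2_center top 0.31 [ 0.5767 -0.0081  0.0328]
```

View pics/c8.png

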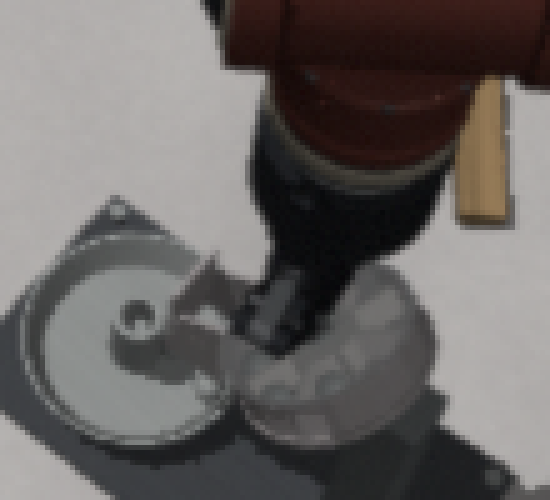

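One ball is visible at (205,385); the top camera reports a second at (0.569, 0.010) in the shadow. The push force rose and then dropped, consistent with a second snap. Now the third click, ending at 127°.

Emit:
play_rows([
  {"offset": [-1.2, 1.8, 0.9], "twist": 0.106, "grip": 0},
  {"offset": [-2.6, 3.4, 1.8], "twist": 0.213, "grip": 0},
  {"offset": [-4.3, 4.8, 2.7], "twist": 0.318, "grip": 0},
  {"offset": [-6, 6, 3.7], "twist": 0.42, "grip": 0},
  {"offset": [-8, 7, 4.7], "twist": 0.52, "grip": 0},
])

```text
time: 19.35
tool_pos: [0.6504, 0.0505, 0.381]
tool_rot: [-0.001, 0.966, 0.259, 0.001]
contact_force: [3.1, 4.2, 0.0]
gripper_width: 0.0
```

Emit:
play_rows([
  {"offset": [-1.3, 1.6, 1], "twist": 0.099, "grip": 0},
  {"offset": [-2.8, 3.1, 1.9], "twist": 0.196, "grip": 0},
  {"offset": [-4.1, 4.1, 2.7], "twist": 0.271, "grip": 0},
  {"offset": [-4.1, 4.1, 2.7], "twist": 0.271, "grip": 0},
  {"offset": [-4.1, 4.1, 2.7], "twist": 0.271, "grip": 0},
])

```text
time: 19.77
tool_pos: [0.6485, 0.0444, 0.3777]
tool_rot: [-0.0, 0.992, 0.129, -0.0]
contact_force: [-0.9, 0.2, -0.0]
gripper_width: -0.001
```

```bash
python3 path.py | tail -5|head -1; python3 - <<'E'
from h import *
print(manip.state()["contact_force"])
for c in("scene","top"):
    manip.grab_frame(c)
    for i in(1,2,3): look("tip_of",f"ball{i}_center",c,5)
E
```

```text
vs40 ([-32.9, 2.7, 11.2], 1.656) vs85 ([-14.1, 8.2, 5.6], 0.794) vs127 ([0.5, -0.9, -2.3], -0.056)
[-0.9076153   0.19164107 -0.02897602]
tip_of ball1_center scene 0.42 [0.5937 0.0308 0.0147]
tip_of ball1_center top 0.36 [ 0.577  -0.0084  0.0323]
tip_of ball2_center top 0.46 [0.5638 0.01   0.018 ]
tip_of ball3_center top 0.34 [0.5595 0.0289 0.0196]
```

The push force peaked and fell to zero, so the third snap seems to have happened. Retreat sideways and up, then check.

Emit:
play_rows([
  {"offset": [5, 0, 0], "twist": 0, "grip": 0},
  {"offset": [12, 0, 0], "twist": 0, "grip": 0},
  {"offset": [12, 0, -20], "twist": 0, "grip": 0},
  {"offset": [12, 0, -50], "twist": 0, "grip": 0},
  {"offset": [12, 0, -85], "twist": 0, "grip": 0},
])

```text
time: 20.58
tool_pos: [0.6604, 0.0477, 0.4607]
tool_rot: [-0.0, 0.992, 0.128, -0.003]
contact_force: [0.5, -0.9, -0.5]
gripper_width: -0.002
```

```bash
python3 to.py .45 -.2 .46
```

```text
t 20.5833 tcp [0.6604 0.0477 0.4607] q [-5.000e-04  9.918e-01  1.282e-01 -2.700e-03] F [ 0.5 -0.9 -0.5] g -0.001988557464811431 j [-0.04   0.114  1.455  0.     1.578  1.274]
off [-266.4  186.1    1.8] head 14.73 tilt 0.31 twist None
```

Emit:
play_rows([
  {"offset": [-25, 18, -5], "twist": 0, "grip": 0},
  {"offset": [-55, 40, -5], "twist": 0, "grip": 0},
  {"offset": [-85, 60, -5], "twist": 0, "grip": 0},
  {"offset": [-115, 82, -5], "twist": 0, "grip": 0},
  {"offset": [-145, 103, -5], "twist": 0, "grip": 0},
])

```text
time: 21.0
tool_pos: [0.5454, -0.0899, 0.4681]
tool_rot: [0.0, 0.992, 0.128, 0.0]
contact_force: [0.5, -1.3, 0.1]
gripper_width: -0.001
```

Emit:
play_rows([
  {"offset": [-30, 20, 0], "twist": 0, "grip": 0},
  {"offset": [-60, 42, 0], "twist": 0, "grip": 0},
  {"offset": [-90, 63, 0], "twist": 0, "grip": 0},
  {"offset": [-115, 80, 0], "twist": 0, "grip": 0},
  {"offset": [-115, 80, 0], "twist": 0, "grip": 0},
])

```text
time: 21.42
tool_pos: [0.4531, -0.1986, 0.4683]
tool_rot: [0.001, 0.992, 0.125, -0.0]
contact_force: [0.9, -0.3, -0.1]
gripper_width: 0.0
```

```bash
python3 - <<'E'
from h import *
from path import pose,K,u,v,w
a=manip.grab_frame("scene");b=manip.grab_frame("top")
A=cv2.resize(a[195:275,235:345],None,fx=4,fy=4,interpolation=3);B=cv2.resize(b[100:210,170:290],None,fx=3,fy=3,interpolation=3)
im=np.zeros((360,800,3),np.uint8);im[:320,:440]=A;im[:330,440:]=np.clip(B*1.6,0,255)
for th,col in((135,(0,255,0)),):
    t=np.radians(th);e=np.cos(t)*u-np.sin(t)*v
    for sg in(1,-1):
        P=K+(.017*w)+sg*.025*e
        p=(pix("scene",P)-[235,195])*4;q=(pix("top",P)-[170,100])*3+[440,0]
        for k in(p,q): cv2.circle(im,tuple(int(x) for x in k),3,col,1)
cv2.imwrite("pics/c9.png",im)
for c in("scene","top"):
    manip.grab_frame(c)
    for q in("ball1_center","bowl_sleeve","jar_mid","brush","angle"): look("tip_of",q,c,4)
st()
E
```

```text
tip_of ball1_center scene 0.57 [0.5978 0.0283 0.0157]
tip_of bowl_sleeve scene 0.8 [ 0.5756 -0.0107  0.0361]
tip_of bowl_sleeve scene 0.75 [ 0.4996 -0.5082  0.0275]
tip_of jar_mid scene 0.81 [ 0.6128 -0.2839  0.05  ]
tip_of angle scene 0.74 [0.5736 0.3186 0.0017]
tip_of bowl_sleeve top 0.73 [ 0.5789 -0.0093  0.0343]
tip_of bowl_sleeve top 0.68 [ 0.5053 -0.508   0.0232]
tip_of jar_mid top 0.72 [ 0.6122 -0.277   0.0509]
tip_of brush top 0.81 [ 3.594e-01  1.978e-01 -2.000e-04]
tip_of angle top 0.93 [0.5776 0.3183 0.001 ]
t 22.1167 tcp [ 0.4553 -0.1953  0.4677] q [-1.000e-04  9.917e-01  1.283e-01 -1.000e-04] F [0.2 0.7 0.7] g 0.003939471997249434 j [-0.556 -0.293  1.826  0.     1.609  0.758]
```

View pics/c9.png

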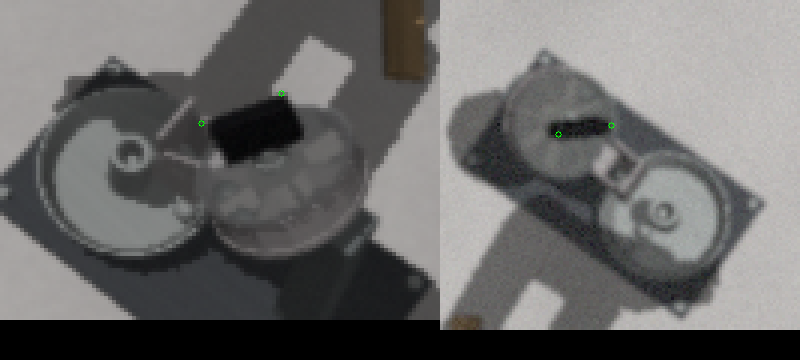

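The bar lies along the projected 135° ends in both views (scene crop dots (201,124)/(281,94), top (558,134)/(611,125)), so the knob rests in its third click. The balls are partly in shadow, so I'll count them by repeated detections.

```bash
python3 - <<'E'
from h import *
for i in range(5):
  for c in("scene","top"):
    manip.grab_frame(c)
    for fn in("tip_of","boxes_of"): look(fn,"ball2_center",c,8)
E
```

```text
boxes_of ball2_center scene 0.25 [0.6313 0.0591 0.2079]
tip_of ball2_center top 0.52 [0.5625 0.0085 0.0159]
boxes_of ball2_center top 0.67 [0.5759 0.3233 0.0075]
tip_of ball2_center top 0.61 [0.5612 0.0097 0.0161]
tip_of ball2_center top 0.36 [0.5613 0.0109 0.0163]
tip_of ball2_center top 0.37 [0.5597 0.0101 0.0196]
tip_of ball2_center top 0.53 [0.5642 0.0104 0.0184]
```

```bash
python3 - <<'E'
from h import *
for i in range(3):
  for c in("scene","top"):
    f=manip.grab_frame(c)
    for k in(1,3,4,5): look("tip_of",f"ball{k}_center",c,8)
# numeric: local brightness around candidate positions, top view mean of frames
for c in("scene","top"):
    F=np.mean([cv2.cvtColor(manip.grab_frame(c),cv2.COLOR_BGR2GRAY).astype(float) for _ in range(6)],0)
    for n,P in(("A",[.562,.010,.02]),("B",[.596,.029,.02]),("C",[.5595,.029,.02])):
        x,y=np.round(pix(c,P)).astype(int);print(c,n,(x,y));print(F[y-5:y+6,x-6:x+7].astype(int))
st()
E
```

```text
tip_of ball1_center scene 0.59 [0.5971 0.0309 0.0149]
tip_of ball3_center top 0.42 [0.5467 0.0251 0.015 ]
tip_of ball5_center top 0.33 [0.6058 0.029  0.0865]
tip_of ball1_center scene 0.42 [0.5986 0.0289 0.0155]
tip_of ball3_center top 0.38 [0.5486 0.0255 0.015 ]
tip_of ball4_center top 0.61 [ 0.6107 -0.2756  0.0476]
tip_of ball1_center scene 0.54 [0.5993 0.0276 0.0165]
tip_of ball3_center scene 0.47 [0.3533 0.1946 0.0026]
tip_of ball3_center scene 0.15 [ 0.5704 -0.0081  0.0036]
tip_of ball5_center scene 0.68 [ 0.5743 -0.0084  0.0422]
tip_of ball5_center scene 0.2 [ 0.6118 -0.2811  0.0492]
tip_of ball3_center top 0.42 [0.5469 0.027  0.0188]
tip_of ball4_center top 0.71 [ 0.5735 -0.01    0.0303]
scene A (np.int64(274), np.int64(235))
[[ 73 103 129 114  82  67  66  61  57  56  56  57  58]
 [ 55  68 104 129 103  74  62  57  56  56  57  58  65]
 [ 54  57  76 132 117  85  66  59  68  67  63  61  66]
 [ 67  58  74 127 120  98  80  72 107 106  95  80  72]
 [125  92  91 126 110  87  76  75  69  76 100 105 107]
 [132 109 113 122  88  68  65  64  62  63  67  65  77]
 [133 129 123  97  65  62  
[... 2926 characters left out ...]
  82  94  99 102 101 100  97  84  68  64  64]
 [ 64  69  79  93 100 102 102 100  98  86  70  71  80]
 [ 51  57  69  84  94  99 100 101  97  80  65  73  88]
 [ 43  43  52  67  81  87  93  96  94  77  61  67  82]
 [ 42  40  41  50  60  68  78  83  81  68  57  61  70]
 [ 40  39  37  42  50  56  60  62  60  56  53  55  61]
 [ 40  40  39  43  46  52  53  54  52  48  51  56  57]
 [ 36  41  40  42  42  48  51  52  50  46  50  57  57]
 [ 34  39  42  39  42  45  48  48  46  46  51  54  58]
 [ 30  38  42  44  43  41  41  44  43  46  53  56  59]]
t 25.7167 tcp [ 0.4551 -0.1955  0.4678] q [0.     0.9918 0.128  0.    ] F [0.4 0.2 0.7] g -0.0005642142997843542 j [-0.556 -0.293  1.826  0.     1.609  0.758]
```

```bash
python3 -c "
from h import *
manip.job_done();st()"
```

```text
the job is handed in; nothing more can be done
the job is handed in; nothing more can be done
```

The bowl is on the spindle, the knob is in its third click, and I handed the job in at about 26 s of the 72 s allowed. No verdict is reported.

**Bowl:** I gripped the steel bowl by the top of its sleeve, about 7 mm off-centre so the upright gripper stayed clear of the spout. I lowered it down the spindle without measurable contact and let go about 2 mm above its seat. Repeated network fixes afterwards put the sleeve about 1–3 mm from the spindle axis at z 0.031–0.036 m, against 0.033 m when fully home. That is within the networks' own error of about 4 mm. I judged it level from the pictures only.

**Knob:** The moves can only turn the tool about its own axis, so I could not tilt the gripper to the knob. I pushed the bar round with closed fingertips to about 40°, 85° and 124° instead, and the detent took it the rest of each click. The pushing force rose, then fell to near zero at each click. In the last picture the bar lines up with the 135° projection in both cameras, to about 2 px. The arm was clear and touching nothing when I handed in.

**Balls:**

| Ball | Position reported | How well confirmed |
|---|---|---|
| 1 | (0.598, 0.029) | Seen repeatedly by the scene camera, clearly in the picture |
| 2 | (0.562, 0.010) | Seen repeatedly by the top camera, with a matching bright spot |
| 3 | about (0.547, 0.026) | Low-confidence top-camera reports only (p about 0.4), in shadow |

- **Ball 3:** the first report put it at (0.560, 0.029). I did not see it directly.
- **Balls 4 and 5:** the networks did not locate them reliably. A few low-value reports landed on the spout, spindle and jar, so that they stayed in the dispenser is inferred from the knob angle.

**Bystanders:** the networks reported the jar, brush and angle iron within about 5 mm of where they started.

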